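# Third hand at the heating mixer

## Task

Set the aluminium tube block flat between the rails of whichever bay of the heating mixer its flip-over cover leaves open, and push it gently against that bay's sprung stop until the stop is about half-way in (roughly 6 N). Finish while still pressing it there, square and steady, so that a colleague can tighten the clamp screws: do not let go at the end. Leave the cover as it lies and do not disturb the other things on the bench.

Things in the scene. Friction and masses are not known exactly. Their poses are not given: they have to be found in the camera images.
- block_mid (a point): centre of the loose tube block: bright aluminium, 90 (its x) x 50 (its y) x 50 mm high, about 0.45 kg, with 2 rows of 4 dark round holes in its top; stands on the bench clear of the mixer. The point is 25 mm above its underside; x is the long side, z up; its two ends are alike.
- mixer: heating mixer, fixed: white box 240 (x) x 250 (y) x 70 mm high with a dark flat deck on top. Origin: centre of its underside; x runs from its front panel to the two stops, y to its left bay, z up. Two bays along x, centre lines at y = +70 (left) and -70 mm (right), each with a sprung stop at its far end. Between them a hinge spine 12 mm wide, 16 mm above the deck.
- bay_left (a point): point on the deck (70 mm above the bench) on the left bay's centre line; a block centred here clears the stop by 27 mm. The bay's two guide rails are 6 mm high, 60 mm apart inside, from 100 mm before to 70 mm past this point along x. Axes as the mixer's.
- bay_right (a point): the same point of the right bay.
- face_left (a point): centre of the front face of the left bay's stop (moves with it), 23 mm above the deck: a white plate 44 mm wide, 34 high, 8 thick. Behind it a grey housing 45 mm above the deck, its face 27 mm behind this point at rest. Axes as the mixer's.
- face_right (a point): the same point of the right bay's stop.
- stop_left (a joint): how far the left stop is pushed in along the mixer's x, in m: 0 at rest, 0.018 at its end. A spring of 700 N/m pushes back, so half-way (0.009) is 6.3 N.
- stop_right (a joint): the same for the right stop.
- cover (a joint): angle (rad) of the flip-over cover: a plain white plate 140 x 92 x 4 mm hinged on the spine between the bays; lies flat by its own weight, 20 mm above the deck. About +1.57: it lies over the right bay, so the left is open; about -1.57: over the left, so the right is open. It may still be falling in the first second.
- cover_mid (a point): centre of the cover plate, 50 mm from its hinge: lies above the covered bay.
- beaker: bystander: small glass beaker, 50 mm across, 55 mm high, near the block; origin at the underside
- cap: bystander: round blue screw cap, 32 mm across, 13 mm high, near the block; origin at the underside
- driver: bystander: screwdriver lying at the right, nearer the robot than the rack, 170 mm long
- rack: bystander: blue tube rack 90 x 130 mm with tubes, 67 mm high, at the right; origin at the underside
- tips: bystander: pipette tip box 85 x 125 x 65 mm, beyond the work area; origin at the underside
- bottle: bystander: white bottle, 64 mm across, 150 mm high, beyond the work area; origin at the underside
- pipette: bystander: pipette lying at the left, about 240 mm long, 22 mm thick; origin near its middle
There are look-alikes about, which are no part of the job. Of the things that look like the part that bears block_mid, the smallest one is meant.

How it is judged:
By the outcome, as a careful person would: the job done as asked, in the order asked, and still so for the second after the job is handed in, while the arm keeps its last pose, push and grip.
It also fails if it takes over 48 s, if anything falls off the work surface, if the arm or the gripper's body presses on something with over 40 N, if the wrist force passes 120 N, or if a joint passes its speed limit or range.

## Robot

A 6-joint arm with a two-finger parallel gripper is mounted at the origin on the work surface. World frame = base frame: x ahead of the robot, y to its left, z up, the work surface at z = 0. Lengths are in m, angles in rad, forces in N, time in s.
With the tool pointing down it reaches from about 0.35 to 0.8 m from the base axis. Payload 7.3 kg.
Tool frame: the origin (TCP) lies between the finger pads; the fingertips stand 25 mm ahead of it and the grasp point (between the pads) lies 6 mm ahead of it (r.tip_extent is the distance from the TCP to the fingertips, in m); z points along the fingers, y is the direction in which the jaws open and shut (so a half turn about z gives the same grasp; the last joint's range is limited). The gripper opens to 85 mm and grips with 20 to 120 N. Pads are 22 mm wide; open, the fingers measure 114 mm over their backs; the gripper's body (76 mm by 85 mm) begins 54 mm behind the grasp point. The pads swing forward as they close: fully open they stand 13 mm farther back than shut.
Start: joints at [1.003, 0.342, 1.524, -0, 1.275, -0.146], TCP at [0.215, 0.479, 0.256] pointing down, gripper open.
Joint ranges: [-2.53, 2.53], [-0.77, 2.02], [0.04, 2.7], [-1, 4.14], [0.28, 2.66], [-3.11, 3.11]. Speed limits (rad/s): [2.57, 2.57, 3.14, 3.14, 3.14, 3.14].

## Interface

Orientations are given as a unit quaternion [x, y, z, w].
In Python, from workcell import r, command_gripper, optics gives the robot as it stands. The module is installed in compiled form; this text tells all that it offers. Calls block until the motion is done:
- r.reach(position, orientation): joint-space move of the TCP to a pose.
- r.move_straight(position, orientation=None, speed=0.15, max_force=None): straight line of the TCP; orientation=None keeps the orientation; speed is the mean speed in m/s. With max_force (N) it stops when the force on the tool has changed by that much, and returns True; else False.
- r.movej(angles): joint-space move.
- command_gripper(opening, force=None): finger opening in m; force is the grip in N (None keeps the last); returns when the fingers have stopped.
- r.hold(seconds).
- r.solve_ik(position, orientation): joint angles nearest the present ones, or None.
- r.read_state(): the state.
- optics.get_image(name): name is "side" or "top" or "wrist"; returns (picture, depth): 400x640x3 uint8, red, green, blue; 400x640 float32, m along the optical axis (not along the pixel's ray), 0 where there is no reading.
- optics.camera_model(name): a dict with "K" (3x3 intrinsics, pixels), "R" (3x3) and "t" (3): a world point X has camera coordinates R X + t; the wrist camera has in their place "tool_from_camera" (4x4, takes a point from camera to tool coordinates, whose origin is the TCP and whose axes are the flange's). Camera axes: x right, y down, z forward; pixel columns grow to the right and rows downward; lengths in m; the calibration is good to about 2 mm. A picture is of the moment at which its call begins: read the wrist's pose just before it. camera_model takes no time and is no camera call.
A pose or a line that the arm cannot do raises r.PlanningError and nothing moves.
- r.finish_job(): hands the job in, once; it reports no verdict.
The state is a dict: "time_s": time; "joint_positions": joint angles; "dq": joint speeds; "tau": joint torques, N m; "eef_pos": TCP position; "eef_rot": TCP orientation; "contact_force": force on the tool from outside, world axes, zero at the start; "torque": the same for the moment, N m; "grip_width": finger opening in m.
Only numpy, scipy, OpenCV 4.12 (cv2) and the standard library are available. Lean on these libraries where they do the work, as an engineer would, in place of code of your own. Each camera call takes 0.05 s, during which the arm holds its last target. There are 200 camera calls.

## Working session

There is one attempt and no reset: what is moved stays moved. The work goes in short steps, each a Python script; the robot and the scene stay as the last script left them, time stands still between calls to the robot, and variables do not carry over. Pictures are saved under pics/ and viewed, about 8 in all and at most 12, crops included, and the job is handed in when it is done.

```bash
ls; mkdir -p pics
python3 - <<'E'
from workcell import r, optics
import numpy as np, cv2
r.hold(0.8)
for n in ("top","side"):
    im,d=optics.get_image(n); np.savez(f"{n}.npz",im=im,d=d,**optics.camera_model(n))
    cv2.imwrite(f"pics/{n}1.png",im[:,:,::-1])
    print(n,{k:np.round(v,3).tolist() for k,v in optics.camera_model(n).items()})
s=r.read_state();print({k:np.round(v,3).tolist() for k,v in s.items()}, r.tip_extent)
E
```

```text
pics
top {'K': [[456.715, 0.0, 318.626], [0.0, 456.715, 204.352], [0.0, 0.0, 1.0]], 'R': [[0.027, -1.0, -0.005], [-0.983, -0.026, -0.184], [0.184, 0.01, -0.983]], 't': [0.004, 0.546, 1.382]}
side {'K': [[493.287, 0.0, 317.556], [0.0, 493.287, 204.179], [0.0, 0.0, 1.0]], 'R': [[-0.878, -0.479, -0.011], [-0.324, 0.611, -0.723], [0.353, -0.631, -0.691]], 't': [0.472, 0.265, 1.515]}
{'time_s': 0.9, 'joint_positions': [1.003, 0.342, 1.524, 0.0, 1.275, -0.146], 'dq': [0.0, 0.0, 0.002, -0.0, -0.0, 0.0], 'tau': [-0.0, -43.355, -24.627, -0.0, 0.0, 0.0], 'eef_pos': [0.215, 0.479, 0.256], 'eef_rot': [0.209, 0.978, 0.0, 0.0], 'contact_force': [0.212, 0.685, -0.541], 'torque': [0.024, -0.039, -0.018], 'grip_width': 0.085} 0.025
```

View pics/top1.png

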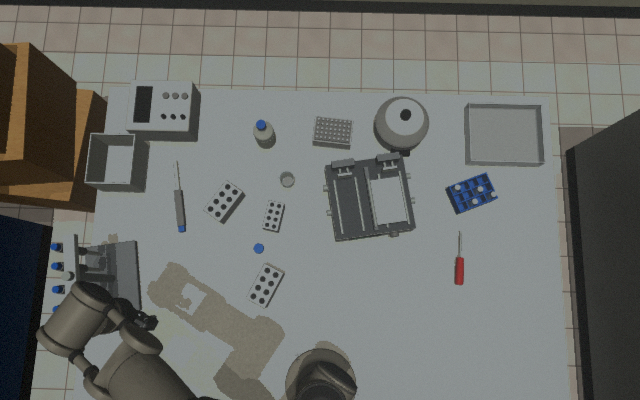

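View pics/side1.png

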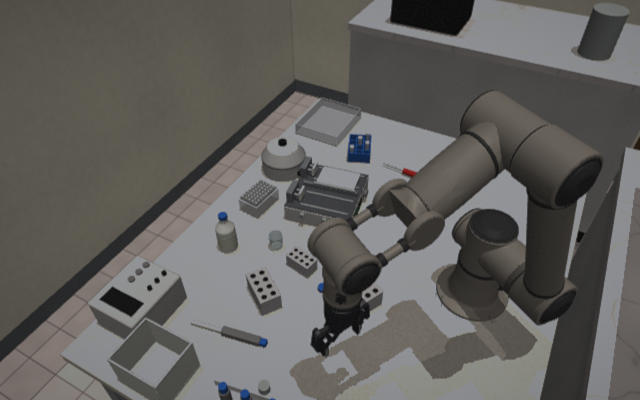

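The top view shows three block look-alikes, at about (224,201), (274,215) and (266,285). The one at (274,215) looks smallest, with 2x4 holes. The white cover lies over the right bay (~(390,195)), so the left bay (~(350,200)) is open. I'll confirm both in an enlarged crop and fit them from depth.

```bash
cat > h.py <<'E'
import numpy as np, cv2
def load(n): return dict(np.load(n+".npz"))
def world(c,mask=None):
    d=c["d"]; K=c["K"]; v,u=np.mgrid[:d.shape[0],:d.shape[1]]
    P=np.stack([(u-K[0,2])/K[0,0]*d,(v-K[1,2])/K[1,1]*d,d],-1)
    return (P-c["t"])@c["R"]       # R^T (P - t)
def proj(c,X):
    p=(np.atleast_2d(X)@c["R"].T+c["t"])@c["K"].T; return p[:,:2]/p[:,2:]
def rect(W,m):
    p=W[m][:,:2]; (cx,cy),(a,b),_=q=cv2.minAreaRect((p*1000).astype(np.float32))
    bx=cv2.boxPoints(q); e=[bx[1]-bx[0],bx[2]-bx[1]]; e=max(e,key=np.linalg.norm)
    return cx/1000,cy/1000,sorted((a,b)),np.degrees(np.arctan2(e[1],e[0])),m.sum()
E
python3 - <<'E'
from h import *
c=load("top");W=world(c);z=W[...,2]
for (u,v) in [(224,201),(274,215),(266,285)]:
    m=np.zeros(z.shape,bool);m[v-28:v+28,u-22:u+22]=1
    zt=np.percentile(z[m&(z>.02)],80)
    mm=(m&(z>zt-.008)).astype(np.uint8); n,l=cv2.connectedComponents(mm); k=np.bincount(l[l>0]).argmax()
    print((u,v),round(zt,4),rect(W,l==k))
m=np.zeros(z.shape,bool);m[145:245,320:418]=1
for lo,hi in [(.062,.074),(.074,.08),(.083,.1),(.1,.13)]:
    print(lo,hi,rect(W,m&(z>lo)&(z<hi)))
im=c["im"][140:260,195:425]
cv2.imwrite("pics/crop1.png",cv2.resize(cv2.convertScaleAbs(im[:,:,::-1],alpha=1.5),(800,417),interpolation=cv2.INTER_CUBIC))
E
```

```text
(224, 201) 0.0684 (0.4448844909667969, 0.1625084686279297, [117.6605224609375, 442.24774169921875], np.float32(56.623695), np.int64(772))
(274, 215) 0.053 (0.40703851318359374, 0.11400347900390626, [88.29449462890625, 319.7619934082031], np.float32(25.644157), np.int64(442))
(266, 285) 0.0686 (0.2664380798339844, 0.11767106628417968, [117.993408203125, 194.46482849121094], np.float32(66.62291), np.int64(830))
0.062 0.074 (0.592139892578125, -0.1498616638183594, [275.2319641113281, 305.28082275390625], np.float32(-80.44397), np.int64(3127))
0.074 0.08 (0.5867733764648437, -0.137431884765625, [246.3875274658203, 263.70513916015625], np.float32(9.946384), np.int64(767))
0.083 0.1 (0.5732102661132813, -0.13702777099609376, [208.1607666015625, 220.46629333496094], np.float32(9.936576), np.int64(1730))
0.1 0.13 (0.58432421875, -0.13609588623046875, [208.97183227539062, 209.6074981689453], np.float32(10.053714), np.int64(491))
```

View pics/crop1.png

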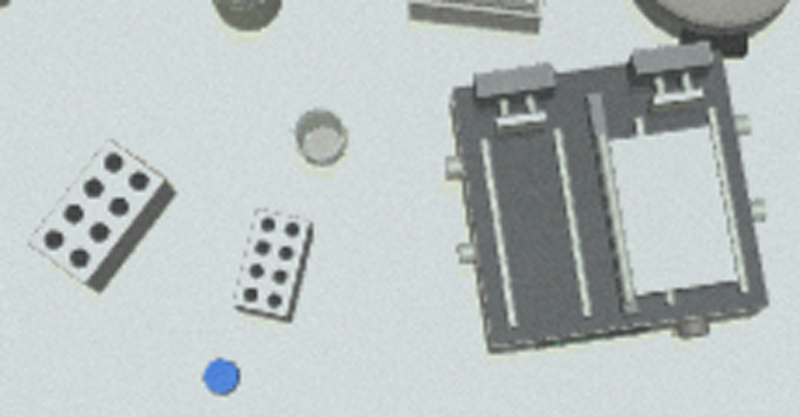

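The crop confirms that the smallest block is the centre one (crop ~(275,265), top at 50 mm, where the other two are about 66 mm). The cover lies over the right bay and the left bay is free. Next I'll take close wrist views of the block and the left bay.

```bash
cat >> h.py <<'E'
from scipy.spatial.transform import Rotation as Ro
def down(yaw): # tool x along yaw, z down
    c,s=np.cos(yaw),np.sin(yaw)
    return Ro.from_matrix(np.array([[c,s,0],[s,-c,0],[0,0,-1]])).as_quat()
def wristcam(r,optics,name):
    s=r.read_state(); im,d=optics.get_image("wrist"); m=optics.camera_model("wrist")
    T=np.eye(4);T[:3,:3]=Ro.from_quat(s["eef_rot"]).as_matrix();T[:3,3]=s["eef_pos"]
    C=np.linalg.inv(T@m["tool_from_camera"])
    np.savez(name+".npz",im=im,d=d,K=m["K"],R=C[:3,:3],t=C[:3,3])
    cv2.imwrite(f"pics/{name}.png",im[:,:,::-1]); return load(name)
E
python3 - <<'E'
from h import *
from workcell import r,optics
c=load("top");W=world(c);z=np.where(c["d"]>.3,W[...,2],-1)
m=np.zeros(z.shape,bool);m[187:240,255:292]=1
b=rect(W,m&(z>.04)&(z<.06)); print("block",b)
m=np.zeros(z.shape,bool);m[145:245,320:418]=1
for lo,hi in [(.062,.1),(.085,.1),(.105,.13)]: print(lo,hi,rect(W,m&(z>lo)&(z<hi)))
print(np.round(optics.camera_model("wrist")["tool_from_camera"],3).tolist())
s=lambda u,v:W[140+int(v/3.478),195+int(u/3.478)]
for p in [(485,140),(514,325),(558,130),(588,315)]: print(p,s(*p))
yb=np.radians(b[3])
best=None
for k in (0,np.pi):
    q=r.solve_ik([b[0],b[1],.28],down(yb+k)); print(k,q)
    q2=r.solve_ik([.57,-.08,.33],down(np.radians(10)+k)); print(q2)
E
```

```text
block (0.5071121826171875, 0.16225912475585938, [50.899051666259766, 90.86209869384766], np.float32(-11.487002), np.int64(469))
0.062 0.1 (0.592139892578125, -0.1498616638183594, [275.2319641113281, 305.28082275390625], np.float32(-80.44397), np.int64(5708))
0.085 0.1 (0.569994873046875, -0.1343205108642578, [208.39610290527344, 214.59304809570312], np.float32(8.123927), np.int64(1690))
0.105 0.13 (0.6622844848632813, -0.12227399444580078, [51.25526428222656, 208.97183227539062], np.float32(-79.94629), np.int64(443))
[[-0.0, -0.963, -0.269, 0.068], [1.0, -0.0, 0.001, 0.0], [-0.001, -0.269, 0.963, -0.117], [0.0, 0.0, 0.0, 1.0]]
(485, 140) [ 0.61832806 -0.02705101  0.07955126]
(514, 325) [ 0.45395395 -0.05488654  0.07651378]
(558, 130) [ 0.63045521 -0.09231271  0.07608527]
(588, 315) [ 0.4654617  -0.1220983   0.07230419]
0 [ 1.65685176e-01  3.38226496e-01  1.46286314e+00 -4.44089210e-16
  1.34050302e+00  1.93696751e+00]
[-2.72567080e-01  3.95064558e-01  1.24219521e+00 -4.44089210e-16
  1.50433289e+00  1.12369632e+00]
3.141592653589793 [ 1.65685176e-01  3.38226496e-01  1.46286314e+00 -4.44089210e-16
  1.34050302e+00 -1.20462529e+00]
[-2.72567080e-01  3.95064558e-01  1.24219521e+00 -4.44089210e-16
  1.50433289e+00 -2.01789633e+00]
```

```bash
python3 - <<'E'
from h import *
from workcell import r,optics
r.reach([.555,-.066,.30],down(np.radians(10))); r.hold(.1)
wristcam(r,optics,"w_bay"); 
r.reach([.507,.162,.22],down(np.radians(-11.5))); r.hold(.1)
wristcam(r,optics,"w_blk"); print(r.read_state()["time_s"])
E
python3 -c "
import cv2,numpy as np
a=cv2.imread('pics/w_blk.png');cv2.imwrite('pics/w_blk_s.png',a)"
```

```text
4.475
```

View pics/w_bay.png

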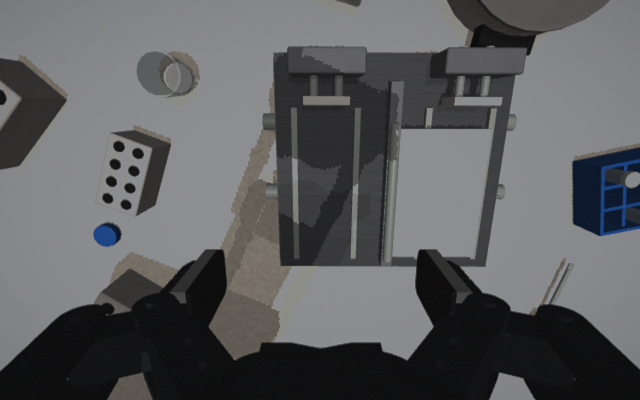

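View pics/w_blk.png

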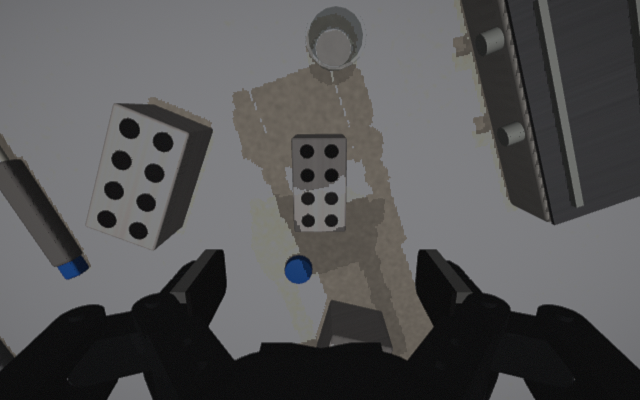

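The bay view shows the left bay clear: rails at columns ~295 and ~356 (rows 107–258), stop plate at (326,100), cover over the right bay. The block view shows the small block at (320,183) with room for the fingers, the beaker ahead at (333,40) and the cap at (298,268). Now I'll measure all of it with depth.

Run:
```python
from h import *
def ray(c,px,z):
    px=np.atleast_2d(np.array(px,float)); K=c["K"];d=np.c_[(px-K[[0,1],[2,2]])/K[0,0],np.ones(len(px))]@c["R"]
    o=-c["R"].T@c["t"]; return o+d*((z-o[2])/d[:,2])[:,None]
c=load("w_blk");W=world(c);z=np.where(c["d"]>.05,W[...,2],-1)
m=np.zeros(z.shape,bool);m[110:245,275:365]=1
print("block depth",rect(W,m&(z>.045)&(z<.055)),np.median(z[m&(z>.045)]))
c=load("w_bay");W=world(c);z=np.where(c["d"]>.05,W[...,2],-1)
def box(a,b,p,q): m=np.zeros(z.shape,bool);m[a:b,p:q]=1;return m
dk=box(130,240,305,345);print("deck z",np.median(z[dk]))
zd=np.median(z[dk])
L=[]
for n,p,q in (("L",285,304),("R",345,365)):
    m=box(95,265,p,q)&(z>zd+.004)&(z<zd+.009);P=W[m];l=cv2.fitLine((P[:,:2]*1000).astype(np.float32),cv2.DIST_L2,0,.01,.01).ravel()
    y=np.degrees(np.arctan(l[1]/l[0]));e=l[:2]*np.sign(l[0]);t=P[:,:2]@e;n_=P[:,:2]@[-e[1],e[0]]
    print(n,m.sum(),"yaw",y,"x along",t.min(),t.max(),"perp",np.percentile(n_,[2,50,98]))
m=box(90,112,295,360)&(z>zd+.03)&(z<zd+.046);print("plate top",rect(W,m),np.median(z[m]))
m=box(40,80,280,375)&(z>zd+.04)&(z<zd+.05);print("housing",rect(W,m))
m=box(40,80,430,530)&(z>zd+.04)&(z<zd+.05);print("housingR",rect(W,m))
m=box(120,270,390,500)&(z>zd+.017)&(z<zd+.03);print("cover",rect(W,m),np.median(z[m]))
# gray enlarged crop
im=c["im"][40:280,260:540];cv2.imwrite("pics/bay_crop.png",cv2.resize(cv2.convertScaleAbs(im[:,:,::-1],alpha=1.8),(700,600),interpolation=cv2.INTER_CUBIC))
for p in [(303,105),(350,105),(303,97),(350,97)]: print("plate px",p,ray(c,p,zd+.04),W[p[1],p[0]])
```

```text
block depth (0.5080140380859375, 0.16316423034667968, [50.149688720703125, 90.2678451538086], np.float32(-11.157385), np.int64(5072)) 0.04959811833026932
deck z 0.06953839956871888
L 838 yaw 9.921604 x along 0.43746363450514375 0.6064974274566517 perp [-0.13387409 -0.13095722 -0.12802809]
R 852 yaw 9.874755 x along 0.4360541311115462 0.6058699630714675 perp [-0.19936458 -0.19639156 -0.19343466]
plate top (0.6316476440429688, -0.055946861267089844, [7.120945453643799, 42.55337905883789], np.float32(-79.953476), np.int64(419)) 0.10952507788988865
housing (0.6650455322265625, -0.05012521743774414, [22.307722091674805, 70.02200317382812], np.float32(-80.26655), np.int64(2141))
housingR (0.688894287109375, -0.18752789306640624, [22.045917510986328, 70.3271484375], np.float32(-80.02082), np.int64(2185))
cover (0.5556741333007813, -0.188082275390625, [101.23950958251953, 160.723388671875], np.float32(11.35336), np.int64(11743)) 0.09149651946693063
plate px (303, 105) [[ 0.62356635 -0.03580477  0.1095384 ]] [ 0.62367999 -0.03368322  0.07119231]
plate px (350, 105) [[ 0.63117836 -0.07857632  0.1095384 ]] [ 0.63230322 -0.08197424  0.06893404]
plate px (303, 97) [[ 0.63052708 -0.03467171  0.1095384 ]] [ 0.63052211 -0.03468317  0.10973272]
plate px (350, 97) [[ 0.63808891 -0.07716847  0.1095384 ]] [ 0.64009828 -0.08033732  0.06948125]
```

View pics/bay_crop.png

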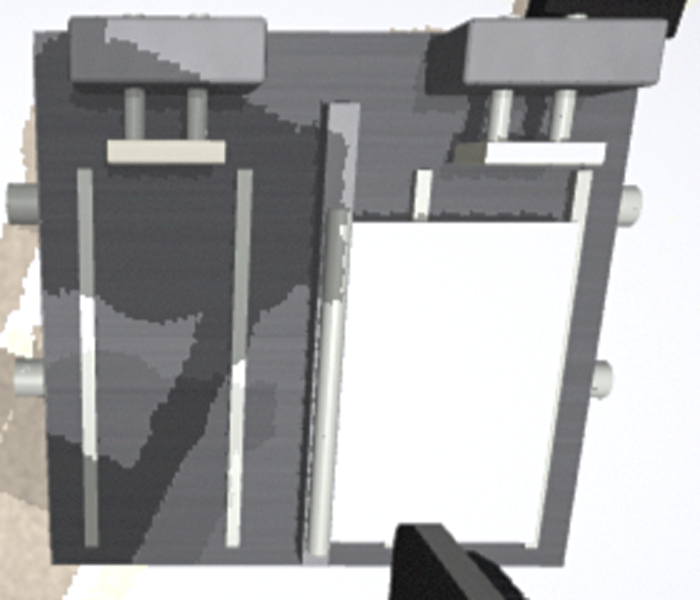

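Both measurements agree: yaw 9.95°, bay centre line consistent with the stop plate to within 1 mm, block 50x90 mm at (0.508, 0.163), yaw -11.2°. Now the grasp and lift.

Run:
```python
from h import *
from workcell import r,optics,command_gripper
f=lambda:np.round(r.read_state()["contact_force"],2)
q=down(np.radians(-11.2)); b=[.508,.163]
r.reach(b+[.12],q); print(f())
print(r.move_straight(b+[.034],q,speed=.08,max_force=8),r.read_state()["eef_pos"])
command_gripper(.03,60); print("w",r.read_state()["grip_width"],f())
r.move_straight(b+[.19],q,speed=.15); r.hold(.2); s=r.read_state(); print(s["grip_width"],f(),s["eef_pos"],s["time_s"])
```

```text
[0.01 0.26 0.97]
False [0.50836474 0.16309191 0.03450094]
w 0.0495155316653115 [-0.91  0.14  5.24]
0.049640765379116644 [-0.38  0.8  -3.58] [0.50768512 0.16292669 0.18920475] 8.0
```

```bash
cat >> h.py <<'E'
YAW=np.radians(9.93); E=np.array([np.cos(YAW),np.sin(YAW)]); N=np.array([-E[1],E[0]])
_a=np.radians(9.9); BAY=.537*np.array([np.cos(_a),np.sin(_a)])-.1637*np.array([-np.sin(_a),np.cos(_a)])
def at(dx,z): return list(BAY+dx*E)+[z]
E
python3 - <<'E'
from h import *
from workcell import r,optics
f=lambda:np.round(r.read_state()["contact_force"],2)
q=down(YAW)
r.reach(at(-.005,.19),q); r.move_straight(at(-.005,.115),q,speed=.1); r.hold(.2); print(f(),BAY)
c=wristcam(r,optics,"w_over")
print(r.move_straight(at(-.005,.1015),q,speed=.03,max_force=2.5),f()); r.hold(.2)
s=r.read_state();print(f(),s["eef_pos"],s["grip_width"],s["time_s"],s["torque"])
c=wristcam(r,optics,"w_down")
E
```

```text
[ 0.15  0.56 -3.46] [ 0.5571485  -0.06893647]
True [-0.92  0.45  3.27]
[ 0.85 -0.7   6.  ] [ 0.55229028 -0.06994105  0.10443563] 0.049355375934305064 10.6833 [-0.25304734 -0.01695885  0.02623407]
```

View pics/w_down.png

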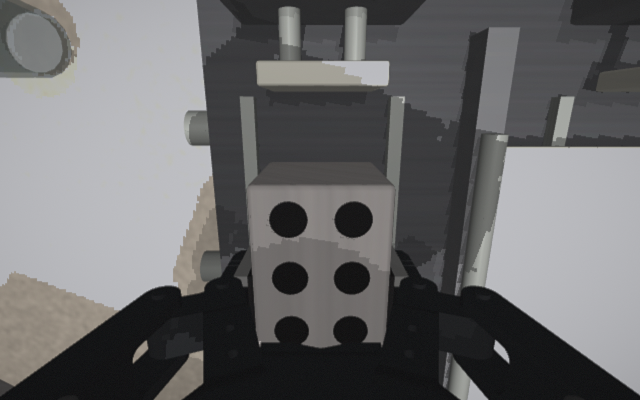

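The block is down on the deck (TCP 0.1044 = grasp height + 70 mm), centred between the rails at columns ~247 and ~396, and square to the stop plate at (322,73). Now I'll ease the downward load and push, watching the force.

Run:
```python
from h import *
from workcell import r,optics
c=load("w_down");W=world(c);z=np.where(c["d"]>.05,W[...,2],-1)
m=np.zeros(z.shape,bool);m[175:340,240:400]=1;m&=(z>.11)&(z<.13);P=W[m]
A=np.c_[P[:,:2]-P[:,:2].mean(0),np.ones(len(P))];g=np.linalg.lstsq(A,P[:,2],rcond=None)[0];print("top tilt deg",np.degrees(g[:2]),"z",g[2])
bb=rect(W,m);print(bb); n=P[:,:2]@N; print("block perp",np.percentile(n,[1,99]),"centre line",BAY@N)
q=down(YAW); z0=.1045
r.move_straight(at(-.005,z0),q,speed=.02); r.hold(.2)
f0=r.read_state()["contact_force"]; print("f0",f0)
for dx in [.01,.02,.023,.025,.027,.029,.031,.033]:
    r.move_straight(at(dx,z0),q,speed=.03); r.hold(.1); s=r.read_state(); F=s["contact_force"]-f0; p=s["eef_pos"]
    print(dx,"along",np.round((p[:2]-BAY)@E,4),"lat",np.round((p[:2]-BAY)@N,4),"z",np.round(p[2],4),"F",np.round([F[:2]@E,F[:2]@N,F[2]],2),round(s["time_s"],2))
    if F[:2]@E<-7.5: break
wristcam(r,optics,"w_push1")
```

```text
top tilt deg [-0.94854019 -0.00549501] z 0.11941722597986361
(0.5666658935546875, -0.0667125244140625, [60.64957809448242, 61.384429931640625], np.float32(9.587496), np.int64(23264))
block perp [-0.18980242 -0.13740592] centre line -0.16398115009000702
f0 [ 0.69127629 -0.0461807   0.89848691]
0.01 along 0.0101 lat 0.0001 z 0.1045 F [-1.11  0.82  2.09] 11.93
0.02 along 0.0204 lat -0.0001 z 0.1045 F [-0.13  0.92 -0.01] 12.52
0.023 along 0.023 lat -0.0 z 0.1045 F [-2.27  0.1   1.62] 12.87
0.025 along 0.0249 lat 0.0 z 0.1045 F [-3.04  0.61  1.16] 13.22
0.027 along 0.027 lat 0.0001 z 0.1045 F [-3.39  0.22  2.43] 13.57
0.029 along 0.0288 lat 0.0001 z 0.1045 F [-5.46  1.09  3.79] 13.92
0.031 along 0.0306 lat 0.0001 z 0.1045 F [-6.55  1.35  3.75] 14.27
0.033 along 0.0323 lat 0.0 z 0.1045 F [-7.85  0.85  5.1 ] 14.62
```

```bash
cat > m.py <<'E'
from h import *
import sys
def meas(name,v0=None):
    c=load(name);W=world(c);z=np.where(c["d"]>.05,W[...,2],-1); a=(W[...,:2]-BAY)@E; n=(W[...,:2]-BAY)@N
    def pl(m): 
        A=np.c_[a[m]-a[m].mean(),n[m]-n[m].mean(),np.ones(m.sum())];g=np.linalg.lstsq(A,z[m],rcond=None)[0];return np.round([*np.degrees(g[:2]),g[2]*1e3],2),m.sum()
    print(name)
    print(" block top",pl((abs(n)<.02)&(a<.07)&(abs(z-.12)<.006)))
    print(" deck",pl((abs(n)<.06)&(a>-.02)&(a<.09)&(abs(z-.0695)<.003)))
    P=(abs(n)<.018)&(a>.06)&(a<.098)&(z>.105)&(z<.1135); print(" plate a mm",np.round(np.percentile(a[P],[1,50,99])*1e3,1),P.sum())
    B=(abs(n)<.02)&(a<.1)&(abs(z-.12)<.005); print(" block front a mm",np.round(np.percentile(a[B],99.8)*1e3,1))
    H=(abs(n)<.03)&(a>.085)&(z>.11)&(z<.12); print(" housing front",np.round(np.percentile(a[H],1)*1e3,1) if H.sum() else None)
    B=(a>.0)&(a<.1)&(abs(z-.12)<.005)&(abs(n)<.04); print(" block lat",np.round(np.percentile(n[B],[1,99])*1e3,1))
if __name__=="__main__":
    for x in sys.argv[1:]: meas(x)
E
python3 m.py w_bay w_down w_push1; python3 -c "
import cv2;a=cv2.imread('pics/w_push1.png');cv2.imwrite('pics/p1c.png',cv2.resize(a[0:240,160:480],(800,600),interpolation=cv2.INTER_CUBIC))"
```

```text
w_bay
 block top (array([0., 0., 0.]), np.int64(0))
 deck (array([2.000e-02, 9.000e-02, 6.956e+01]), np.int64(9312))
 plate a mm [72.  75.6 79.2] 347
 block front a mm 100.0
 housing front 98.5
 block lat [-31.   27.3]
w_down
 block top (array([ -0.45,   0.17, 119.6 ]), np.int64(18417))
 deck (array([3.000e-02, 6.000e-02, 6.958e+01]), np.int64(29341))
 plate a mm [71.4 75.3 79.4] 2949
 block front a mm 40.2
 housing front None
 block lat [-27.8  28.2]
w_push1
 block top (array([5.0000e-02, 2.3000e-01, 1.1972e+02]), np.int64(15368))
 deck (array([6.000e-02, 6.000e-02, 6.958e+01]), np.int64(12394))
 plate a mm [77.1 81.2 85.4] 2661
 block front a mm 99.3
 housing front 98.6
 block lat [-26.6  27.4]m.py:6: RuntimeWarning: Mean of empty slice.
  A=np.c_[a[m]-a[m].mean(),n[m]-n[m].mean(),np.ones(m.sum())];g=np.linalg.lstsq(A,z[m],rcond=None)[0];return np.round([*np.degrees(g[:2]),g[2]*1e3],2),m.sum()
  ret = ret.dtype.type(ret / rcount)
```

View pics/p1c.png

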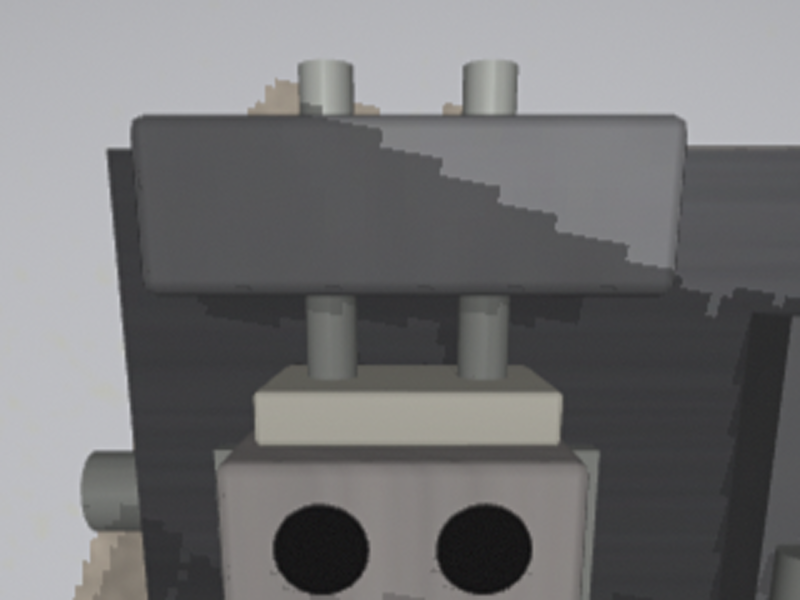

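The crop shows the block square against the plate (edges at rows ~440 and ~460 are parallel) between the rails, with part of the rods still showing. The plate has moved ~5.7 mm, judging by both the rest position and the gap to the housing, so it needs about 3 mm more.

Run:
```python
from h import *
from workcell import r,optics
from m import meas
q=down(YAW); z0=.1045
for i,dx in enumerate([.0352,.0367]):
    r.move_straight(at(dx,z0),q,speed=.02); r.hold(.5); s=r.read_state(); F=s["contact_force"]; p=s["eef_pos"]
    print(dx,"along",np.round((p[:2]-BAY)@E,4),"lat",np.round((p[:2]-BAY)@N,4),"z",np.round(p[2],4),"F",np.round([F[:2]@E,F[:2]@N,F[2]],2),round(s["time_s"],2),s["grip_width"])
    wristcam(r,optics,f"w_p{i+2}"); meas(f"w_p{i+2}")
```

```text
0.0352 along 0.0343 lat 0.0001 z 0.1045 F [-8.15  1.51  6.38] 15.43 0.04978281511725189
w_p2
 block top (array([ -0.  ,   0.23, 119.72]), np.int64(14736))
 deck (array([5.000e-02, 6.000e-02, 6.955e+01]), np.int64(11605))
 plate a mm [79.  83.2 87.3] 2656
 block front a mm 99.1
 housing front 87.0
 block lat [-26.4  27.1]
0.0367 along 0.0354 lat 0.0001 z 0.1045 F [-9.18  0.7   7.41] 16.23 0.04962720765630183
w_p3
 block top (array([-3.0000e-02,  2.1000e-01,  1.1972e+02]), np.int64(14316))
 deck (array([6.000e-02, 6.000e-02, 6.955e+01]), np.int64(11088))
 plate a mm [80.2 84.3 88.4] 2665
 block front a mm 80.8
 housing front 86.7
 block lat [-26.3  27.2]
```

Run:
```python
from h import *
from workcell import r,optics
from m import meas
r.hold(1.0); s=r.read_state(); p=s["eef_pos"]; F=s["contact_force"]; print("along",(p[:2]-BAY)@E,"F",F[:2]@E,F[2],s["time_s"],abs(s["dq"]).max())
wristcam(r,optics,"w_p4"); meas("w_p4")
im,_=optics.get_image("top"); cv2.imwrite("pics/top2.png",cv2.resize(im[80:300,160:520,::-1],(800,489)))
```

```text
along 0.035430616598567985 F -10.212856984543857 6.854602578981523 17.275 0.001088565906297859
w_p4
 block top (array([-2.0000e-02,  2.5000e-01,  1.1975e+02]), np.int64(14331))
 deck (array([4.000e-02, 6.000e-02, 6.958e+01]), np.int64(11087))
 plate a mm [80.2 84.3 88.5] 2665
 block front a mm 99.3
 housing front 86.7
 block lat [-26.5  27.2]
```

View pics/top2.png

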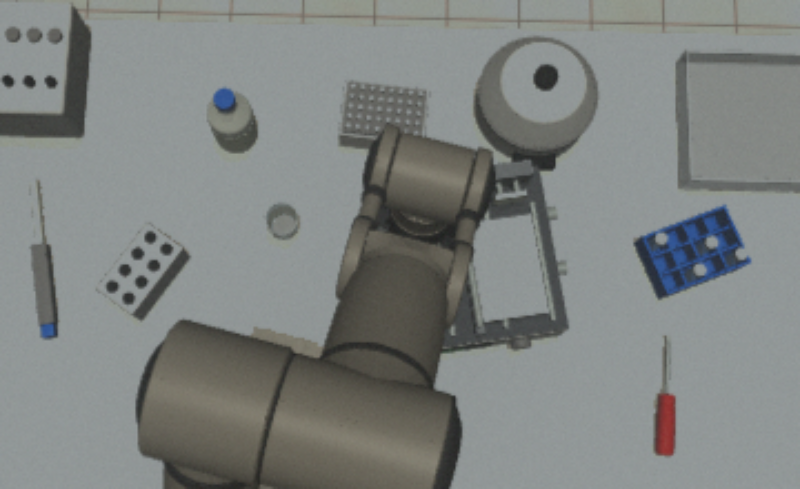

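The final top view shows the cover still lying over the right bay (~(515,255)) and the beaker (283,220), rack, driver, tips and bottle where they were. The stop is steady at about 8.7 mm, so I'm handing in.

```bash
python3 -c "
from workcell import r
r.finish_job(); print(r.read_state()['time_s'])"
```

```text
the job is handed in; nothing more can be done
the job is handed in; nothing more can be done
```

I set the smallest of the three tube blocks flat in the left bay, which the cover leaves open. I pushed it against that bay's sprung stop and handed in at about 17 s, still gripping and pressing.

**Last checks:**
- **Stop travel:** the stop was in by 8.6–8.9 mm, measured from its rest position and from its gap to the housing. That is about half-way, or roughly 6.1 N of spring force. It did not move during a further 1 s hold.
- **Block fit:** the block's top was level to within about 0.25° and it sat centred between the rails. In the crop taken 3 mm before the end it looked square to the stop plate; after that I checked only by measurement.
- **Surroundings:** the cover still lay over the right bay. The beaker, rack, screwdriver, tips and bottle looked unmoved in the last top view. The cap and pipette were not visible there, so I could not confirm them.

**Disagreement:** the wrist force along the push read 9–10 N, more than the spring's 6.1 N. I put the difference down to friction on the deck, because the arm also pressed the block down with about 10 N. I went by the measured stop travel.

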